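# Fit a new axle in a pallet-truck load roller

### The arm

A 6-joint arm with a two-finger parallel gripper is mounted at the origin on the work surface. World frame = base frame: x ahead of the robot, y to its left, z up, the work surface at z = 0. Lengths are in mm, angles in rad, forces in N, time in s.
With the tool pointing down it reaches from about 350 to 975 mm from the base axis. Payload 7.1 kg.
Tool frame: the origin (TCP) lies midway between the tips of the shut fingers; the grasp point (between the pads) lies pinch_z behind it (pinch_z is the distance from the TCP to the grasp point, in mm); z points along the fingers, y is the line along which they close (so a half turn about z gives the same grasp; the last joint's range is limited). The gripper opens to 88 mm and grips with 3 to 60 N. Pads are 20 mm wide; open, the fingers measure 115 mm over their backs; the gripper's body (75 mm by 178 mm) begins 61 mm behind the grasp point.
Start: joints at [-1.165, 0.423, 1.63, -0, 1.089, -0.019], TCP at [257.601, -569.426, 194.775] pointing down, gripper open.
Joint ranges: [-3, 3], [-0.9, 2.11], [0.09, 2.58], [-1.31, 4.45], [0.11, 2.69], [-2.54, 2.54]. Speed limits (rad/s): [2.39, 2.39, 3.01, 3.14, 3.14, 3.14].

### API

Orientations are given as a rotation vector (axis times angle).
In Python, from workcell import get_obs, get_image, close_job, pinch_z gives the robot as it stands.
- The arm moves only by the tool jog_arm, never from a script. Its argument "commands" is a list of rows, each a list of 3 entries, a list of its own where there are three numbers: the gripper command: -1 is shut, 1 is fully open, values between are in proportion, then the shift along the tool's x, y, z as a fraction of full scale, then the turn, a rotation vector about the tool's x, y, z as a fraction of full scale. In form: [[gripper, [tx, ty, tz], [rx, ry, rz]], ...]. A call has 1 to 10 rows; each row shifts and turns the commanded pose from where the row before left it, along the tool's axes as they then stand; what a row does not reach is not made up. Full scale, the value 1, is 0.1 m for a shift and 45 degrees for a turn. A row lasts 1/10 s, in which the tool goes at most 50 mm and 8.59 degrees, less where a joint would pass 70% of its speed; a pose out of reach is approached as far as the arm can. A call with a number of a shift or a turn outside -1 to 1 is refused whole. A call with a gripper value outside its range is refused whole. The fingers move at their own pace and stop on an object; the grip force is fixed at half the most. Time passes only in rows, so rows that do not move let the fingers close. It gives the time, the measured TCP pose, the force, the opening and the grip force at its end, in the units of the state.
- get_obs(): the state, without advancing time (a new reading comes with each control period).
- get_image(name): name is "scene" or "top" or "wrist"; returns a dict with "image" (420x560x3 uint8, blue, green, red), "z_map" (420x560 float32, mm along the optical axis (not along the pixel's ray), 0 where there is no reading), "intrinsics" (3x3 intrinsics, pixels), "k1" (the pictures are not rectified: a ray, as slopes to the right and down, at radius r is drawn at 1 + k1 r^2 times it, then the intrinsics apply), "eye" and "orientation" of the camera in the world; the wrist camera has in their place "mount" (4x4, takes a point from camera to tool coordinates, whose origin is the TCP and whose axes are the flange's). Camera axes: x right, y down, z forward; pixel columns grow to the right and rows downward; lengths in mm; the calibration is good to about 2 mm. A picture is of the moment at which its call begins: read the wrist's pose just before it.
- close_job(): hands the job in; it is judged then, once.
The state is a dict: "t": time; "qpos": joint angles; "qvel": joint speeds; "joint_torque": joint torques, N m; "ee_pos": TCP position; "orientation": TCP orientation; "ft_force": force on the tool from outside, world axes, zero at the start; "moment": the same for the moment, N m; "width": finger opening in mm; "grasp_force": force on a finger pad.
Only numpy, scipy, OpenCV 4.12 (cv2) and the standard library are available. Lean on these libraries where they do the work, as an engineer would, in place of code of your own. Each camera call takes 0.05 s, during which the arm holds its last target. There are 200 camera calls.

### The job

Fit the new steel axle through the pallet-truck roller frame: take it from its wooden rests, push it nose first about halfway into the bore, let go, take hold again close to its head, push on with that grip, and finish pushing it home until the head sits flat against the cheek plate. Work with steady hand pressure and feel for the roller and its seals, do not ram it; leave the axle free and leave the spare roller, the grease tin and the blue carton where they are.

Things in the scene. Friction and masses are not known exactly. Their poses are not given: they have to be found in the camera images.
- axle: Steel axle pin, about 0.4 kg: shank 20 mm in diameter, 140 mm long, its last 10 mm tapering to a 12 mm nose; round head 30 mm in diameter, 8 mm thick. Origin on the axis at the head's seating face (the head fills x = -8 to 0 mm); x runs along the shank to the nose. Balance point x = 60 mm. It starts level in the rests, axis 50 mm above the bench.
- axle_nose (a point): Tip of the axle's nose, on the axis, 140 mm from the seating face of the head; same axes as the axle. Let go partway in, the axle's head end hangs up to 4 mm low in the bore's clearance and binds unless lifted level again.
- rests: Fixed wooden board, 150 x 70 x 14 mm, with two vee rests, 50 mm high, 52 mm wide, 14 mm long, that carry the axle 20 mm and 110 mm from its head; between them it is open for fingers down to the board, 14 mm above the bench. Origin on the bench under the axle's seating face at the start; x as the axle's x then.
- mouth (a point): Centre of the bore's mouth on the outer face of the near cheek plate of the blue frame, 80 mm above the bench; fixed. x points level into the bore, z up, y along the face. The plate reaches 28 mm above the axis, 28 mm to the -y and 122 mm to the +y side, where a shaft end stands 13 mm proud of it 112 mm from the axis; else only the 10 mm high base plate lies in front of it.
- roller_place (a point): Middle of the bore, 62 mm from the mouth, where the white nylon roller (74 mm in diameter) sits. It can shift along y and may be up to 2.5 mm out of line: the nose catches on its edge 12 mm in and a steady push of up to 20 N slides it into line. Rubber seals 22 mm and 102 mm from the mouth then drag on the axle, up to about 20 N together.
- bore_end (a point): Centre of the bore's far end, 124 mm along x from the mouth. The bore is 21.5 mm in diameter all through: cheek 10 mm, gap 2 mm, roller 100 mm, gap 2 mm, cheek 10 mm. When the axle is home its nose stands 16 mm out here. Nothing here needs more than about 30 N; the axle must not be pressed home with more than 35 N.
- frame: The blue roller frame, clamped to the bench on a steel base plate 170 x 190 x 10 mm; it does not move. Origin on the bench below the middle of the bore, 62 mm along x from the mouth; same axes as the mouth.
- spare_roller: Bystander: a second white nylon roller standing on end, 74 mm in diameter, 100 mm high; origin at its foot's centre.
- grease_tin: Bystander: grease tin with a red label, 72 mm in diameter, 85 mm high; origin at its foot's centre.
- ring_carton: Bystander: blue carton, 110 x 75 x 50 mm; origin at its foot's centre.
Things that resemble listed ones, but are neither listed nor needed, are in the scene too. Several things have the shape of the axle; the one meant has the colours described above.

How it is judged (in metres and radians):
On the way, in this order (a step that is already met when the one before it is completed fails the run):
1. the axle is 30 to 85 mm into the bore and has been let go (x of axle_nose in the frame of mouth between 0.03 and 0.085 m and angle between the x axis of axle and the x axis of mouth, either way round below 0.1 rad and distance between axle_nose and mouth below 0.087 m and contact force between the fingers and axle below 0.1 N), for 0.2 s.
2. held by the shank within 50 mm of its head, it has been pushed more than 88 mm in (x of axle_nose in the frame of mouth above 0.088 m and x of the grasp point in the frame of axle between 0 and 0.05 m and contact force between the fingers and axle above 1 N), for 0.1 s.
At the end, for the whole second after the job is handed in: The axle is right through the frame and roller, the seating face of its head within 2 mm of the mouth and square to it (0.03 rad), let go and at rest; the spare roller, tin and carton stand within 20 mm of where they were (distance between axle and mouth below 0.002 m and angle between the x axis of axle and the x axis of mouth, either way round below 0.03 rad and contact force between the fingers and axle below 0.1 N and linear speed of axle below 0.01 m/s and distance of each of spare_roller, grease_tin, ring_carton from where it was at the start of the episode below 0.02 m); the robot touches nothing.
It fails at once if the axle is pressed against the frame or roller hard: the sum of their contact forces, the squeeze of the seals (about 25 N) included, passes 65 N (contact force between axle and frame above 65 N).
It fails at once if the spare roller, the grease tin or the carton is shoved 20 mm or more (distance of any of spare_roller, grease_tin, ring_carton from where it was at the start of the episode above 0.02 m).
It also fails if it takes over 72 s, if anything falls off the work surface, if the arm or the gripper's body presses on something with over 40 N, if the wrist force passes 120 N, or if a joint passes its speed limit or range.

## Working session

There is one attempt and no reset: what is moved stays moved. The work goes in short steps, Python scripts to look and compute and a tool call to move; the robot and the scene stay as the last step left them, time stands still between calls to the robot, and variables do not carry over. Pictures are saved under pics/ and viewed, at most 10 in all, crops included, and the job is handed in when it is done.

Besides the shell and the picture viewer there is one more tool, called after "Call:" as name(argument=value, ...) on one line, values as JSON. jog_arm: Moves the arm, as the interface text tells. Its arguments: {"type":"object","properties":{"commands":{"type":"array","items":{"type":"array"}}},"required":["commands"]}

```bash
mkdir -p pics; ls
cat > h.py <<'E'
import numpy as np, cv2
from workcell import get_obs, get_image, close_job, pinch_z
from scipy.spatial.transform import Rotation as R
def rot(o):
    o=np.array(o,float)
    return o if o.shape==(3,3) else R.from_rotvec(o).as_matrix() if o.size==3 else R.from_quat(o).as_matrix()
def pts(g,T,uv):
    "pixels -> world via depth"
    K=np.array(g['intrinsics']);z=g['z_map'];out=[]
    for u,v in uv:
        w=z[int(v)-1:int(v)+2,int(u)-1:int(u)+2];d=np.median(w[w>0]) if (w>0).any() else 0
        out.append(ray(g,u,v)*d)
    return np.array(out)@T[:3,:3].T+T[:3,3]
def ray(g,u,v):
    K=np.array(g['intrinsics']);p=np.array([(u-K[0,2])/K[0,0],(v-K[1,2])/K[1,1]]);s=p.copy()
    for _ in range(10): s=p/(1+g['k1']*(s@s))
    return np.array([s[0],s[1],1])
def onplane(g,T,u,v,z):
    d=T[:3,:3]@ray(g,u,v);return T[:3,3]+d*(z-T[2,3])/d[2]
def proj(g,T,P):
    K=np.array(g['intrinsics']);c=(np.atleast_2d(P)-T[:3,3])@T[:3,:3];s=c[:,:2]/c[:,2:];s=s*(1+g['k1']*(s**2).sum(1,keepdims=True))
    return s*[K[0,0],K[1,1]]+[K[0,2],K[1,2]]
def cam(name):
    o=get_obs();g=get_image(name);T=np.eye(4)
    if name=='wrist':
        W=np.eye(4);W[:3,:3]=rot(o['orientation']);W[:3,3]=o['ee_pos'];T=W@np.array(g['mount'])
    else: T[:3,:3]=rot(g['orientation']);T[:3,3]=g['eye']
    return g,T
E
python3 - <<'E'
from h import *
o=get_obs();print(o,pinch_z() if callable(pinch_z) else pinch_z)
for n in('top','scene'):
    g,T=cam(n);cv2.imwrite(f'pics/{n}0.png',g['image']);print(n,g['intrinsics'],g['k1'],T.round(2).tolist())
E
```

```text
pics
{'t': 0.0, 'qpos': array([-1.16499879e+00,  4.23820789e-01,  1.63068822e+00, -9.17390359e-06,
        1.08862466e+00, -1.89622706e-02]), 'qvel': array([-0.00232738,  0.00041626, -0.00013394, -0.00146231,  0.0008046 ,
        0.00086355]), 'joint_torque': array([-6.02395812e-03, -5.44641101e+01, -2.73672295e+01,  6.40985160e-02,
        2.29363289e-02, -9.21418427e-05]), 'ee_pos': array([ 257.36632091, -568.88374028,  194.01496252]), 'orientation': array([-3.06952923e+00, -6.61894747e-01,  4.77571835e-04]), 'ft_force': array([ 0.09366322, -0.25488312,  0.02850423]), 'moment': array([-0.01571719, -0.02346753, -0.01453237]), 'grasp_force': 0.0, 'width': 88.03345115994853} 18.700000000000003
top [[446.42729665   0.         282.45716734]
 [  0.         446.42729665 206.89956966]
 [  0.           0.           1.        ]] -0.14630361806369732 [[0.0, -1.0, 0.05, 499.31], [-1.0, -0.0, -0.02, 91.13], [0.02, -0.05, -1.0, 1283.85], [0.0, 0.0, 0.0, 1.0]]
scene [[418.70675468   0.         280.36867934]
 [  0.         418.70675468 206.90172438]
 [  0.           0.           1.        ]] -0.01806672788834099 [[-0.37, 0.51, -0.78, 1572.19], [0.93, 0.2, -0.32, 463.31], [-0.0, -0.84, -0.54, 780.05], [0.0, 0.0, 0.0, 1.0]]
```

View pics/top0.png

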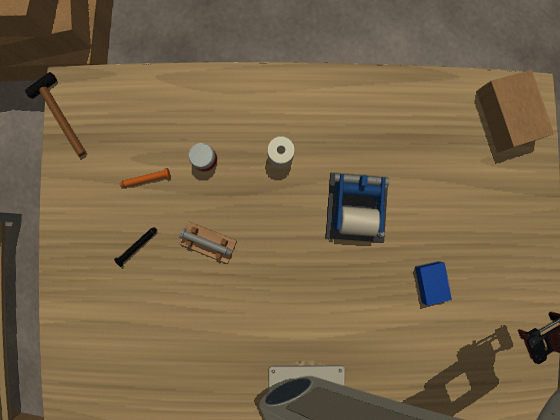

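View pics/scene0.png

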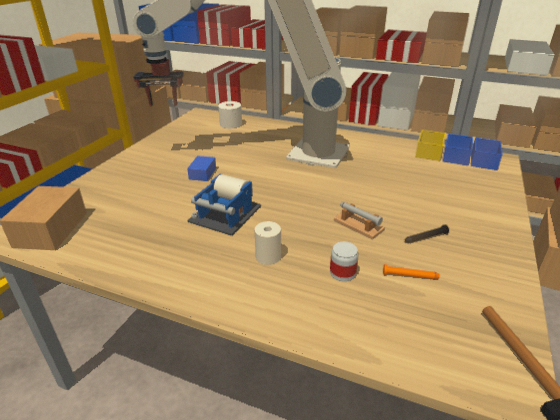

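Candidates in the top view: orange pin (145,178), black pin (136,246) and steel-grey pin in the wooden rests (206,242). The steel one in the rests fits the description. I'll confirm it in a crop.

Run:
```python
from h import *
g,T=cam('top');im=g['image']
a=cv2.resize(im[212:272,172:246],None,fx=7,fy=7,interpolation=cv2.INTER_CUBIC)[:420,:]
b=cv2.resize(im[165:250,322:394],None,fx=5,fy=5,interpolation=cv2.INTER_CUBIC)[:420]
c=np.zeros((425,a.shape[1]+b.shape[1]+10,3),np.uint8)
c=np.zeros((430,890,3),np.uint8);c[:420,:518]=a;c[:b.shape[0],528:888]=b
c=cv2.resize(c,(800,387));print(c.shape)
cv2.imwrite('pics/c1.png',c)
for p in[(206,242),(182,236),(230,253),(202,157),(281,150),(433,283),(358,222),(329,210)]: print(p,pts(g,T,[p])[0].round(0))
```

```text
(387, 800, 3)
(206, 242) [468. 281.  58.]
(182, 236) [484. 347.  60.]
(230, 253) [437. 216.  42.]
(202, 157) [699. 290.  84.]
(281, 150) [727.  75.  38.]
(433, 283) [ 352. -354.   50.]
(358, 222) [ 522. -127.  117.]
(329, 210) [559. -63.  10.]
```

View pics/c1.png

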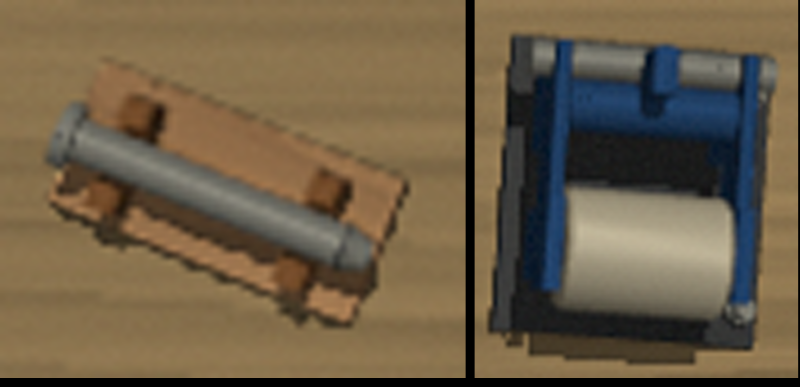

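Confirmed: the steel-grey axle is in the rests, with its head at the left end (crop 65,135) and its nose at the right (355,245). The near cheek and mouth are on the left side of the frame, so the bore runs roughly along world -y.

```bash
cat >> h.py <<'E'
def plan(target,yaw_xdir=None,ax=None):
    "shift in tool axes to target TCP (mm), yaw turn so that tool x points along yaw dir(rad), in full-scale units"
    o=get_obs();Q=rot(o['orientation']);d=Q.T@(np.array(target)-o['ee_pos'])
    s=f"shift {(d/100).round(4)}"
    if yaw_xdir is not None:
        c,sn=np.cos(yaw_xdir),np.sin(yaw_xdir);G=np.array([[c,sn,0],[sn,-c,0],[0,0,-1]])
        s+=f" turn {(R.from_matrix(Q.T@G).as_rotvec()/(np.pi/4)).round(4)} shift-after-turn {(G.T@(np.array(target)-o['ee_pos'])/100).round(4)}"
    print(s)
E
python3 - <<'E'
from h import *
print(rot(get_obs()['orientation']).round(3))
g=get_image('wrist');print(np.array(g['mount']).round(3),g['intrinsics'][0][0])
plan([480,-100,300]);plan([480,250,300])
for a in(-108.5,71.5):plan([480,250,300],np.radians(a))
E
```

```text
[[ 0.911  0.412 -0.   ]
 [ 0.412 -0.911  0.001]
 [ 0.    -0.001 -1.   ]]
[[-1.0000e-03 -9.6000e-01 -2.7900e-01  7.5765e+01]
 [ 1.0000e+00 -1.0000e-03 -1.0000e-03  6.4600e-01]
 [ 1.0000e-03 -2.7900e-01  9.6000e-01 -1.9033e+02]
 [ 0.0000e+00  0.0000e+00  0.0000e+00  1.0000e+00]] 341.6371306005405
shift [ 3.961  -3.3581 -1.0538]
shift [ 5.4035 -6.5471 -1.0508]
shift [ 5.4035 -6.5471 -1.0508] turn [-6.000e-04  1.400e-03  2.952e+00] shift-after-turn [-8.4741  0.4887 -1.057 ]
shift [ 5.4035 -6.5471 -1.0508] turn [-1.100e-03 -5.000e-04 -1.048e+00] shift-after-turn [ 8.4741 -0.4887 -1.057 ]
```

Call:
jog_arm(commands=[[1,[0,0,-0.4],[0,0,0]],[1,[0,0,-0.4],[0,0,0]],[1,[0.33,-0.33,0],[0,0,0]],[1,[0.33,-0.33,0],[0,0,0]],[1,[0.33,-0.33,0],[0,0,0]],[1,[0.33,-0.33,0],[0,0,0]],[1,[0.33,-0.33,0],[0,0,0]],[1,[0.33,-0.33,0],[0,0,0]],[1,[0.33,-0.33,0],[0,0,0]],[1,[0.33,-0.33,0],[0,0,0]]])

```text
t: 1.2
ee_pos: [389.5, -218.3, 274.9]
orientation: [3.071, 0.662, 0.001]
ft_force: [1.0, -1.6, -0.9]
width: 87.7
grasp_force: 0.0
```

Call:
jog_arm(commands=[[1,[0.33,-0.33,0],[0,0,0]],[1,[0.33,-0.33,0],[0,0,0]],[1,[0.33,-0.33,0],[0,0,0]],[1,[0.33,-0.33,0],[0,0,0]],[1,[0.33,-0.33,0],[0,0,-0.17]],[1,[0,0,0],[0,0,-0.17]],[1,[0,0,0],[0,0,-0.17]],[1,[0,0,0],[0,0,-0.17]],[1,[0,0,0],[0,0,-0.17]],[1,[0,0,0],[0,0,-0.17]]])

```text
t: 2.2
ee_pos: [471.5, -1.6, 274.7]
orientation: [-2.564, -1.815, 0.0]
ft_force: [-0.7, -0.5, 0.7]
width: 87.9
grasp_force: 0.0
```

Call:
jog_arm(commands=[[1,[0,0,0],[0,0,-0.17]],[1,[0,0,0],[0,0,-0.17]],[1,[0,0,0],[0,0,0]],[1,[0,0,0],[0,0,0]]])

```text
t: 2.6
ee_pos: [471.6, -1.8, 274.7]
orientation: [-2.31, -2.129, 0.0]
ft_force: [0.5, -0.4, -0.2]
width: 87.7
grasp_force: 0.0
```

Run:
```python
from h import *
o=get_obs();print(o['t'],o['ee_pos'],rot(o['orientation']).round(3),o['qpos'])
g,T=cam('wrist');cv2.imwrite('pics/w1.png',g['image'])
np.savez('w1.npz',T=T,z=g['z_map'],K=g['intrinsics'],k1=g['k1'],im=g['image'])
```

```text
2.6 [471.57343202  -1.7534533  274.71591528] [[ 0.081  0.997 -0.   ]
 [ 0.997 -0.081 -0.   ]
 [-0.    -0.    -1.   ]] [-2.89484402e-02  9.82394112e-02  1.87331076e+00 -1.06491379e-05
  1.17018868e+00  5.24544735e-02]
```

View pics/w1.png

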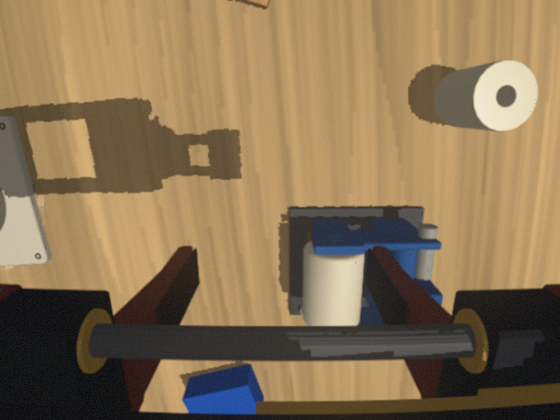

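The wrist view shows the frame with the near cheek's top edge from (312,222) to (440,245), but the face is too oblique to see the bore. I'll move and tilt so the camera looks at the face.

Call:
jog_arm(commands=[[1,[0.29,0.32,0.2],[0,0,0]],[1,[0.29,0.32,0.2],[0,0,0]],[1,[0,0,0],[0,-0.19,0]],[1,[0,0,0],[0,-0.19,0]],[1,[0,0,0],[0,-0.19,0]],[1,[0,0,0],[0,-0.19,0]],[1,[0,0,0],[0,0,0]],[1,[0,0,0],[0,0,0]]])

```text
t: 3.45
ee_pos: [539.8, 51.9, 233.9]
orientation: [1.962, 1.817, -0.603]
ft_force: [-0.6, 0.6, -0.2]
width: 87.8
grasp_force: 0.0
```

Run:
```python
from h import *
o=get_obs();print(o['t'],o['ee_pos'],rot(o['orientation']).round(3))
g,T=cam('wrist');im=g['image']
import pickle;pickle.dump((g,T),open('w2.pkl','wb'))
u,v=proj(g,T,[545,-62,80])[0];print(u,v)
u0,v0=int(np.clip(u-100,0,360)),int(np.clip(v-75,0,270));print(u0,v0)
c=cv2.resize(im[v0:v0+150,u0:u0+200],None,fx=4,fy=4,interpolation=cv2.INTER_CUBIC);cv2.imwrite('pics/w2.png',c)
```

```text
3.45 [539.77752752  51.89859761 233.89815244] [[ 0.063  0.997 -0.044]
 [ 0.826 -0.077 -0.559]
 [-0.561 -0.001 -0.828]]
295.2451785932692 188.19102243316712
195 113
```

View pics/w2.png

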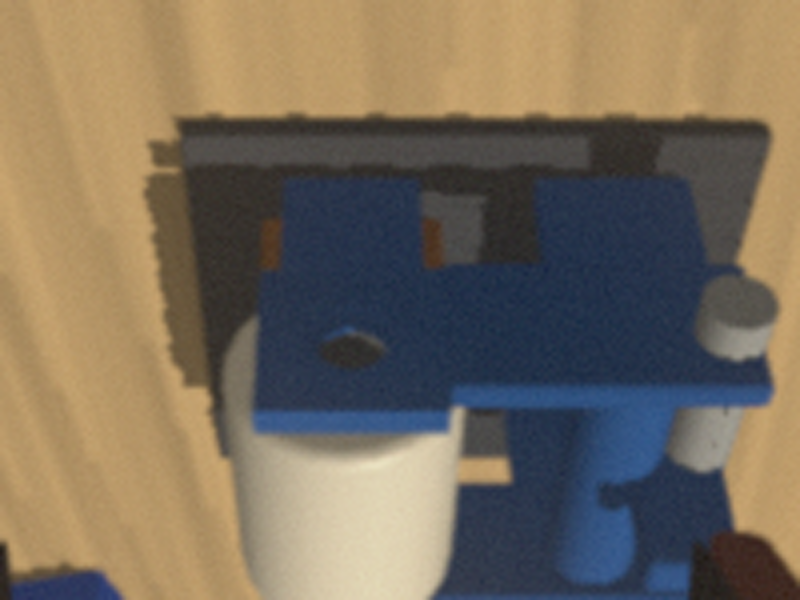

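The mouth ellipse is centred at crop (353,348), which is full image (283.0,199.8). The face runs left to right with the shaft end at crop (738,315).

Run:
```python
from h import *
import pickle;g,T=pickle.load(open('w2.pkl','rb'))
uv=[(u,v) for u in range(264,362,3) for v in range(184,204,3) if not(270<u<296)]
P=pts(g,T,uv);
for _ in range(4):
    c=P.mean(0);n=np.linalg.svd(P-c)[2][2];r=(P-c)@n;P=P[abs(r)<max(1.5,np.abs(r).std()*2)]
print(c,n,len(P),abs((P-c)@n).mean())
n=n*np.sign(n[1])
nh=n.copy();nh[2]=0;nh/=np.linalg.norm(nh)
d=T[:3,:3]@ray(g,282.9,199.6);o=T[:3,3]
M=o+d*((c-o)@n)/(d@n);print('mouth',M,'axis yaw deg',np.degrees(np.arctan2(-nh[1],-nh[0])), 'on z=80:',onplane(g,T,282.9,199.6,80))
d1=onplane(g,T,195+258/4,113+408/4,108);d2=onplane(g,T,195+448/4,113+408/4,108);print('top edge',d1,d2,np.degrees(np.arctan2(*(d2-d1)[1::-1])))
```

```text
[575.00963394 -78.80113091  73.89292464] [-0.07548712 -0.99714158  0.00321966] 175 0.228047917787343
mouth [529.88547143 -75.35084557  84.49344508] axis yaw deg -94.32923377660879 on z=80: [529.50188715 -80.38283929  80.        ]
top edge [503.85649743 -72.7907463  108.        ] [556.75603755 -76.86464681 108.        ] -4.403771473012215
```

Using the face plane and the plate's top edge, the mouth is at about (530,-75,80) with the axis at yaw -94.35°. The lower rim is hidden by the lit inner wall. Next is a closer look at the axle.

Call:
jog_arm(commands=[[1,[0,0,0],[0,0.19,0]],[1,[0,0,0],[0,0.19,0]],[1,[0,0,0],[0,0.19,0]],[1,[0,0,0],[0,0.19,0]],[1,[0.43,-0.19,0],[0,0,0]],[1,[0.43,-0.19,0],[0,0,0]],[1,[0.43,-0.19,0],[0,0,0]],[1,[0.43,-0.19,0],[0,0,0]],[1,[0.43,-0.19,0.2],[0,0,0.15]],[1,[0,0,0.2],[0,0,0.16]]])

```text
t: 4.5
ee_pos: [462.5, 275.3, 197.1]
orientation: [-2.551, -1.831, -0.011]
ft_force: [0.0, -0.3, -0.2]
width: 87.7
grasp_force: 0.0
```

Call:
jog_arm(commands=[[1,[0,0,0],[0,0,0]],[1,[0,0,0],[0,0,0]]])

```text
t: 4.7
ee_pos: [463.0, 270.8, 196.3]
orientation: [-2.547, -1.839, -0.003]
ft_force: [0.1, -0.1, -0.1]
width: 87.6
grasp_force: 0.0
```

Run:
```python
from h import *
o=get_obs();print(o['t'],o['ee_pos'],rot(o['orientation']).round(3))
g,T=cam('wrist');im=g['image']
import pickle;pickle.dump((g,T),open('w3.pkl','wb'))
u,v=proj(g,T,[460,275,50])[0];print(u,v)
u0,v0=int(np.clip(u-100,0,360)),int(np.clip(v-75,0,270));print(u0,v0)
c=cv2.resize(im[v0:v0+150,u0:u0+200],None,fx=4,fy=4,interpolation=cv2.INTER_CUBIC);cv2.imwrite('pics/w3.png',c)
```

```text
4.7 [463.04588138 270.83027511 196.32089161] [[ 0.315  0.949  0.001]
 [ 0.949 -0.315  0.001]
 [ 0.001  0.001 -1.   ]]
278.17703596478907 187.49868609806563
178 112
```

View pics/w3.png

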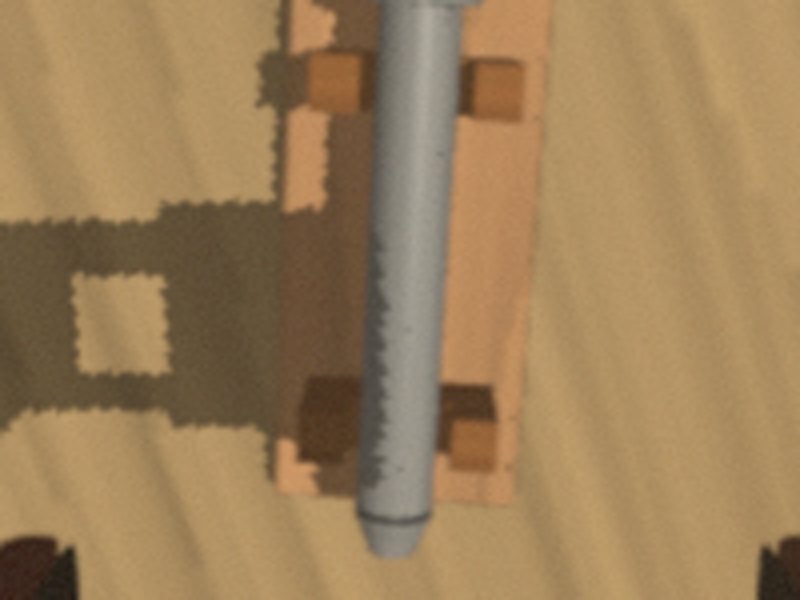

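The axle shows its head at the top (seat row about 3), its nose tip at crop (393,555), and its centreline from (421,50) to (396,500). The nose-side rest is at rows 385–465 and the head-side rest at rows 50–120.

Run:
```python
from h import *
import pickle;g,T=pickle.load(open('w3.pkl','rb'))
f=lambda u,v,z=50:onplane(g,T,178+u/4-.4,112+v/4-.4,z)
a,b=f(421,50),f(396,500);d=(a-b)/np.linalg.norm(a-b);th=np.arctan2(d[1],d[0])
nose=f(393,553);seat=f(422,3,55);print(np.degrees(th),nose,seat,np.linalg.norm(nose-seat))
n2=b+d*((nose-b)@d);s2=b+d*((seat-b)@d)
s=(s2+(n2+140*d))/2;s[2]=50;print('seat est',s)
G=s-55*d;print('grasp',G);print('width',np.linalg.norm(f(379,50)-f(463,50)))
plan([G[0],G[1],196],th);plan([G[0],G[1],31.3],th)
print(pts(g,T,[(178+405/4,112+275/4)]),'rest tops',f(335,80),f(470,445))
```

```text
68.34963293782391 [436.12034398 211.78252317  50.        ] [487.73636812 342.85607969  55.        ] 140.9591826317296
seat est [487.95062118 342.30304049  50.        ]
grasp [467.65882493 291.18315195  50.        ]
width 20.159189379296887
shift [ 0.2054 -0.0247  0.0073] turn [ 0.0017 -0.0027  0.0724] shift-after-turn [ 0.2037 -0.0364  0.0069]
shift [ 0.202  -0.027   1.6543] turn [ 0.0017 -0.0027  0.0724] shift-after-turn [ 0.2037 -0.0364  1.6539]
[[463.95861134 283.1568351   60.77463944]] rest tops [462.16169734 332.39617964  50.        ] [464.71792183 234.02424591  50.        ]
```

Call:
jog_arm(commands=[[1,[0.205,-0.025,0],[0,0,0.072]],[1,[0,0,0.4],[0,0,0]],[1,[0,0,0.4],[0,0,0]],[1,[0,0,0.4],[0,0,0]],[1,[0,0,0.3],[0,0,0]],[1,[0,0,0.15],[0,0,0]],[1,[0,0,0],[0,0,0]],[1,[0,0,0],[0,0,0]]])

```text
t: 5.55
ee_pos: [467.8, 292.2, 31.6]
orientation: [2.6, 1.764, 0.003]
ft_force: [0.1, -0.5, 0.1]
width: 87.3
grasp_force: 0.0
```

Call:
jog_arm(commands=[[-1,[0,0,0],[0,0,0]],[-1,[0,0,0],[0,0,0]],[-1,[0,0,0],[0,0,0]],[-1,[0,0,0],[0,0,0]],[-1,[0,0,0],[0,0,0]],[-1,[0,0,0],[0,0,0]],[-1,[0,0,0],[0,0,0]],[-1,[0,0,0],[0,0,0]]])

```text
t: 6.35
ee_pos: [466.4, 292.1, 30.1]
orientation: [-2.599, -1.765, 0.0]
ft_force: [0.6, 0.3, -0.2]
width: 27.2
grasp_force: 0.0
```

Call:
jog_arm(commands=[[-1,[0,0,0],[0,0,0]],[-1,[0,0,0],[0,0,0]],[-1,[0,0,0],[0,0,0]],[-1,[0,0,0],[0,0,0]],[-1,[0,0,0],[0,0,0]]])

```text
t: 6.85
ee_pos: [468.2, 292.9, 32.1]
orientation: [2.599, 1.764, 0.006]
ft_force: [-0.5, -2.2, 15.4]
width: 0.3
grasp_force: 7.8
```

Run:
```python
from h import *
o=get_obs();print(o)
g,T=cam('wrist');cv2.imwrite('pics/w4.png',np.hstack([g['image']]))
```

```text
{'t': 6.85, 'qpos': array([ 5.37640169e-01,  5.56998792e-01,  1.88438353e+00, -4.27317084e-04,
        6.96615457e-01,  9.15800466e-01]), 'qvel': array([-0.00010276, -0.00034872, -0.00023581, -0.00200127, -0.00110995,
        0.00066958]), 'joint_torque': array([ 8.16117246e-01, -4.43413317e+01, -1.48863342e+01,  3.51709072e-01,
       -5.16126752e-01,  2.17985340e-03]), 'ee_pos': array([468.15039581, 292.87048878,  32.09749035]), 'orientation': array([2.59868788, 1.76446774, 0.00561092]), 'ft_force': array([-0.5086336 , -2.15955397, 15.42449857]), 'moment': array([-0.41064313,  0.03585772,  0.00790142]), 'grasp_force': 7.837779074907303, 'width': 0.30667685817839724}
```

View pics/w4.png

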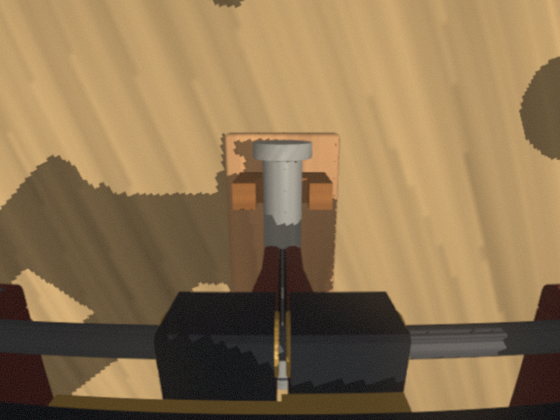

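Run:
```python
from h import *
g,T=cam('wrist');uv=[(283,146),(283,165),(283,185),(283,205),(283,225),(283,238),(270,248),(296,248),(275,262),(292,262),(283,262),(283,280),(282,375),(250,300),(240,195)]
for p,q in zip(uv,pts(g,T,uv)):print(p,q.round(1))
print(proj(g,T,get_obs()['ee_pos']))
im=g['image'][215:320,213:353];cv2.imwrite('pics/w5.png',cv2.resize(im,None,fx=5.7,fy=5.7,interpolation=cv2.INTER_CUBIC))
```

```text
(283, 146) [490.7 349.3  65.3]
(283, 165) [487.2 340.4  59.4]
(283, 185) [483.6 331.6  60.4]
(283, 205) [479.9 322.2  60.2]
(283, 225) [476.1 312.7  60.5]
(283, 238) [473.5 306.1  60.2]
(270, 248) [465.9 304.6  63.2]
(296, 248) [478.  299.9  63.4]
(275, 262) [468.5 303.6  80.1]
(292, 262) [475.7 300.8  80.2]
(283, 262) [471.4 300.9  76.8]
(283, 280) [468.5 293.7  79.7]
(282, 375) [441.2 226.3  59.7]
(250, 300) [472.4 325.8 150.3]
(240, 195) [460.2 332.9  49.8]
[[282.57540109 243.95716471]]
```

View pics/w5.png

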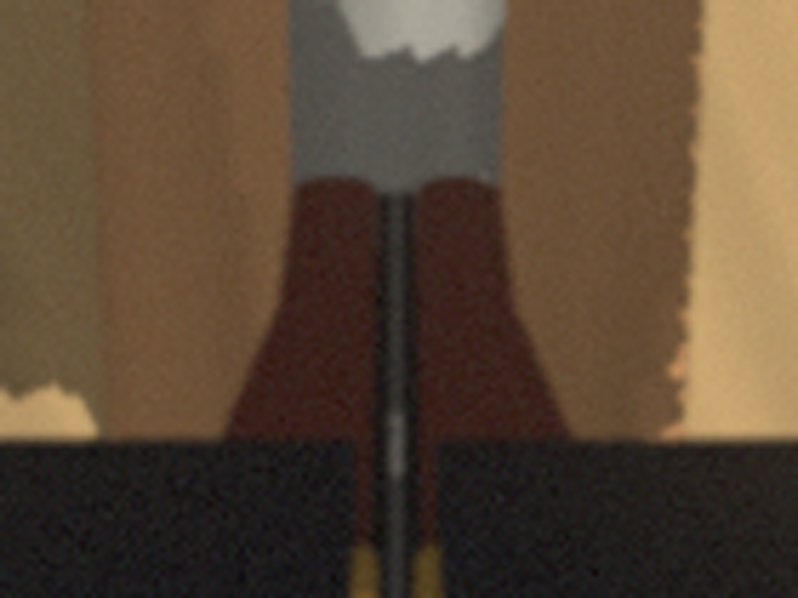

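The fingers appear to meet the axle's top surface, shut at width 0.3, with 15 N upward. The axle is still in its rests. I'll open, rise, shut in free air and check where the tips really are.

Call:
jog_arm(commands=[[1,[0,0,0],[0,0,0]],[1,[0,0,0],[0,0,0]],[1,[0,0,0],[0,0,0]],[1,[0,0,0],[0,0,0]],[1,[0,0,0],[0,0,0]],[1,[0,0,-0.3],[0,0,0]],[1,[0,0,-0.4],[0,0,0]],[0,[0,0,0],[0,0,0]],[-0.5,[0,0,0],[0,0,0]],[-0.5,[0,0,0],[0,0,0]]])

```text
t: 7.95
ee_pos: [465.7, 291.7, 99.3]
orientation: [-2.599, -1.765, 0.003]
ft_force: [0.4, -0.0, -0.3]
width: 36.0
grasp_force: 0.0
```

Run:
```python
from h import *
import workcell
o=get_obs();print(o['ee_pos'],o['width'],o['ft_force'],o['grasp_force'],workcell.pinch_z)
g,T=cam('wrist');Q=rot(o['orientation'])
z=g['z_map'];
vv,uu=np.mgrid[235:300:1,180:390:1]
P=pts(g,T,np.c_[uu.ravel(),vv.ravel()]);L=(P-o['ee_pos'])@Q
# points near fingers: |x|<12
m=(abs(L[:,0])<14)&(L[:,2]<25)&(L[:,2]>-70)
for lo in range(-60,60,5):
    k=m&(L[:,1]>=lo)&(L[:,1]<lo+5)
    if k.any():print(lo,k.sum(),'max z',np.percentile(L[k,2],98).round(1),'x at',L[k,0].max().round(1))
cv2.imwrite('pics/w6.png',g['image'])
```

```text
[465.70915153 291.68600792  99.30775702] 36.031704115781004 [ 0.35145028 -0.01841112 -0.32200502] 0.0 18.700000000000003
-30 219 max z -30.7 x at 10.7
-25 448 max z -29.8 x at 10.7
-20 527 max z -29.4 x at 10.2
15 587 max z -29.4 x at 10.4
20 446 max z -29.3 x at 10.6
25 158 max z -31.4 x at 10.8
```

```bash
cat > tip.py <<'E'
from h import *
o=get_obs();print(o['ee_pos'],o['width'])
g,T=cam('wrist');Q=rot(o['orientation'])
vv,uu=np.mgrid[190:300:1,150:420:1]
P=pts(g,T,np.c_[uu.ravel(),vv.ravel()]);L=(P-o['ee_pos'])@Q
m=(abs(L[:,0])<14)&(L[:,2]<32)&(L[:,2]>-70)
for lo in range(-60,60,4):
    k=m&(L[:,1]>=lo)&(L[:,1]<lo+4)
    if k.any():print(lo,k.sum(),'max z',np.percentile(L[k,2],[50,90,98,100]).round(1),'x',L[k,0].max().round(1))
cv2.imwrite('pics/w6.png',g['image'])
E
python3 tip.py
```

```text
[465.54203319 291.59632065  99.03505712] 31.759844486596773
-28 130 max z [-59.9 -37.5 -30.5 -29.5] x 10.6
-24 353 max z [-53.4 -34.  -29.6 -28.2] x 10.6
-20 673 max z [-50.6 -34.  -29.6 -28.2] x 10.7
-16 1 max z [-31.5 -31.5 -31.5 -31.5] x 4.9
12 343 max z [-47.9 -32.8 -29.  -28.3] x 8.9
16 393 max z [-52.5 -34.9 -30.4 -28.1] x 10.4
20 342 max z [-52.9 -34.3 -30.1 -28. ] x 10.7
24 75 max z [-62.6 -40.4 -30.1 -28.7] x 10.7
```

View pics/w6.png

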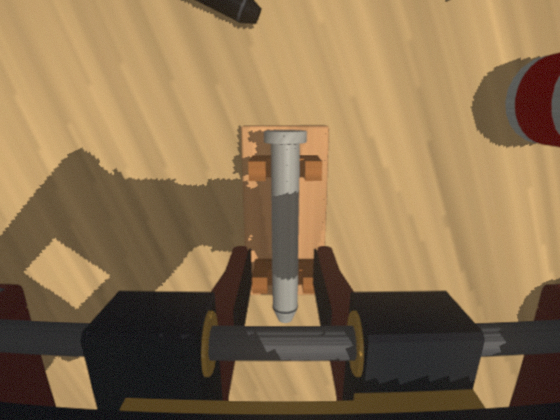

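The visible fingertips end about 28.5 mm above the reported TCP, and the axle between them was never enclosed. The real pads are therefore at tool z of about -45. I'll open and go deeper, to a reported z of about 5, which puts the real tips near 33.

Call:
jog_arm(commands=[[0.3,[0,0,0],[0,0,0]],[0.3,[0,0,0],[0,0,0]],[0.3,[0,0,0],[0,0,0]],[0.3,[0,0,0.3],[0,0,0]],[0.3,[0,0,0.3],[0,0,0]],[0.3,[0,0,0.2],[0,0,0]],[0.3,[0,0,0.07],[0,0,0]],[0.3,[0,0,0.06],[0,0,0]],[0.3,[0,0,0],[0,0,0]]])

```text
t: 8.95
ee_pos: [466.5, 292.2, 7.1]
orientation: [-2.599, -1.765, 0.0]
ft_force: [0.2, 0.1, 0.7]
width: 57.4
grasp_force: 0.0
```

Call:
jog_arm(commands=[[-1,[0,0,0],[0,0,0]],[-1,[0,0,0],[0,0,0]],[-1,[0,0,0],[0,0,0]],[-1,[0,0,0],[0,0,0]],[-1,[0,0,0],[0,0,0]],[-1,[0,0,0],[0,0,0]],[-1,[0,0,0],[0,0,0]]])

```text
t: 9.65
ee_pos: [467.8, 292.2, 7.7]
orientation: [2.598, 1.765, 0.004]
ft_force: [3.2, -3.3, 2.5]
width: 19.4
grasp_force: 30.0
```

Call:
jog_arm(commands=[[-1,[0,0,-0.2],[0,0,0]],[-1,[0,0,-0.2],[0,0,0]],[-1,[0,0,-0.2],[0,0,0]],[-1,[0,0,0],[0,0,-0.13]],[-1,[0,0,0],[0,0,-0.13]],[-1,[0,0,0],[0,0,-0.125]],[-1,[-0.2,0.08,0],[0,0,0]],[-1,[-0.4,0.15,0],[0,0,0]],[-1,[-0.4,0.15,0],[0,0,0]],[-1,[-0.4,0.15,0],[0,0,0]]])

```text
t: 10.65
ee_pos: [508.1, 147.2, 66.7]
orientation: [-2.302, -2.136, 0.002]
ft_force: [0.5, 0.1, -3.9]
width: 19.5
grasp_force: 30.0
```

Call:
jog_arm(commands=[[-1,[-0.4,0.15,0],[0,0,0]],[-1,[-0.4,0.15,0],[0,0,0]],[-1,[-0.18,0.07,0],[0,0,0]],[-1,[0,0,0],[0,0,0]],[-1,[0,0,0],[0,0,0]],[-1,[0,0,0],[0,0,0]]])

```text
t: 11.25
ee_pos: [537.4, 48.9, 66.8]
orientation: [-2.302, -2.136, 0.001]
ft_force: [-0.7, -0.2, -4.9]
width: 19.1
grasp_force: 30.0
```

```bash
cat > ax.py <<'E'
from h import *
ps=[];
o=get_obs();g,T=cam('wrist');Q=rot(o['orientation'])
print(o['t'],o['ee_pos'],np.degrees(np.arctan2(Q[1,0],Q[0,0])),Q[2].round(4),o['width'],o['grasp_force'],o['ft_force'])
vv,uu=np.mgrid[40:260:1,240:330:1]
P=pts(g,T,np.c_[uu.ravel(),vv.ravel()]);L=(P-o['ee_pos'])@Q
m=(abs(L[:,1])<22)&(L[:,2]<-25)&(L[:,2]>-70)&(L[:,0]>11)
for lo in range(10,100,4):
    k=m&(L[:,0]>=lo)&(L[:,0]<lo+4)
    if k.sum()>5:print(lo,k.sum(),'top z',np.percentile(L[k,2],3).round(1),'y',np.percentile(L[k,1],[2,98]).round(1))
E
python3 ax.py
```

```text
11.25 [537.42407017  48.87573107  66.84890678] 85.71376362969859 [ 1.0e-04 -1.2e-03 -1.0e+00] 19.140208267640414 29.99294400215149 [-0.73044291 -0.15846832 -4.91863143]
10 103 top z -52.5 y [-10.3   9. ]
14 354 top z -52.8 y [-9.7  8.9]
18 364 top z -52.8 y [-10.    8.7]
22 382 top z -52.9 y [-10.    8.8]
26 387 top z -52.9 y [-9.6  8.9]
30 397 top z -52.8 y [-9.9  9.2]
34 399 top z -52.8 y [-9.9  8.6]
38 416 top z -52.8 y [-10.    8.9]
42 415 top z -52.9 y [-9.7  8.5]
46 429 top z -52.9 y [-9.7  8.9]
50 434 top z -52.8 y [-10.1   8.7]
54 518 top z -57.7 y [-14.3  12.8]
58 701 top z -57.7 y [-14.7  12.7]
62 490 top z -57.2 y [-13.7  12.2]
```

Call:
jog_arm(commands=[[-1,[0,0.028,0.15],[0,0,0]],[-1,[0,0,0.147],[0,0,0]],[-1,[-0.1,0,0],[0,0,0]],[-1,[-0.1,0,0],[0,0,0]],[-1,[-0.1,0,0],[0,0,0]],[-1,[-0.05,0,0],[0,0,0]],[-1,[0,0,0],[0,0,0]],[-1,[0,0,0],[0,0,0]]])

```text
t: 12.1
ee_pos: [538.6, 12.6, 37.9]
orientation: [2.304, 2.135, 0.001]
ft_force: [-0.0, 0.1, -4.6]
width: 19.3
grasp_force: 30.0
```

```bash
cat > nose.py <<'E'
from h import *
o=get_obs();Q=rot(o['orientation']);n=o['ee_pos']+Q@[-86,-.6,-42.8];M=np.array([530.2,-75.3,80])
a=np.radians(-94.35);A=np.array([[np.cos(a),np.sin(a),0],[-np.sin(a),np.cos(a),0],[0,0,1]])
print(o['t'],'nose in mouth',(A@(n-M)).round(1),'yaw err',(np.degrees(np.arctan2(Q[1,0],Q[0,0]))-85.65).round(2),'F mouth axes',(A@o['ft_force']).round(1),o['width'],'M',(A@o['moment']).round(2))
E
python3 nose.py
python3 - <<'E'
from h import *
g,T=cam('top');im=g['image'];print(proj(g,T,[[530.2,-75.3,80],[533,-40,80],[535,0,80]]))
c=cv2.resize(im[170:250,250:394],None,fx=5.5,fy=5.5,interpolation=cv2.INTER_CUBIC);cv2.imwrite('pics/t2.png',c)
E
```

```text
12.1 nose in mouth [-2.3  1.1  0.6] yaw err -0.02 F mouth axes [-0.1 -0.  -4.6] 19.283171999181416 M [0.04 0.06 0.01]
[[336.52894572 219.40192723]
 [323.55216175 218.35029247]
 [308.79932519 217.58615211]]
```

Call:
jog_arm(commands=[[-1,[-0.02,-0.005,0],[0,0,0]],[-1,[-0.02,0,0],[0,0,0]],[-1,[-0.02,0,0],[0,0,0]],[-1,[-0.02,0,0],[0,0,0]],[-1,[-0.01,0,0],[0,0,0]],[-1,[0,0,0],[0,0,0]]])

```text
t: 12.75
ee_pos: [537.2, 3.8, 37.5]
orientation: [-2.304, -2.136, 0.0]
ft_force: [0.1, 0.5, -4.9]
width: 19.0
grasp_force: 30.0
```

```bash
python3 nose.py
```

```text
12.75 nose in mouth [6.6 0.4 0.3] yaw err 0.01 F mouth axes [-0.5  0.  -4.9] 19.02515610906713 M [ 0.07 -0.03 -0.03]
```

Call:
jog_arm(commands=[[-1,[-0.02,0,0],[0,0,0]],[-1,[-0.02,0,0],[0,0,0]],[-1,[-0.015,0,0],[0,0,0]],[-1,[-0.015,0,0],[0,0,0]],[-1,[0,0,0],[0,0,0]]])

```text
t: 13.25
ee_pos: [536.4, -3.2, 37.4]
orientation: [-2.304, -2.136, 0.001]
ft_force: [-1.4, -1.3, -4.5]
width: 19.4
grasp_force: 30.0
```

```bash
python3 nose.py
```

```text
13.25 nose in mouth [13.7  0.2  0.3] yaw err 0.01 F mouth axes [ 1.4 -1.3 -4.5] 19.430044317297618 M [ 0.   -0.08 -0.09]
```

Call:
jog_arm(commands=[[-1,[-0.015,0,0],[0,0,0]],[-1,[-0.015,0,0],[0,0,0]],[-1,[-0.015,0,0],[0,0,0]],[-1,[0,0,0],[0,0,0]]])

```text
t: 13.65
ee_pos: [536.2, -7.7, 37.5]
orientation: [-2.304, -2.136, 0.0]
ft_force: [-1.5, 0.0, -3.2]
width: 18.6
grasp_force: 30.0
```

```bash
python3 nose.py
```

```text
13.65 nose in mouth [18.1  0.2  0.3] yaw err 0.01 F mouth axes [ 0.1 -1.5 -3.2] 18.64830830442048 M [-0.12 -0.11 -0.08]
```

Call:
jog_arm(commands=[[-1,[-0.02,0,0],[0,0,0]],[-1,[-0.02,0,0],[0,0,0]],[-1,[-0.02,0,0],[0,0,0]],[-1,[-0.02,0,0],[0,0,0]],[-1,[0,0,0],[0,0,0]]])

```text
t: 14.15
ee_pos: [534.7, -15.5, 37.3]
orientation: [-2.303, -2.134, 0.002]
ft_force: [-4.5, 1.4, -3.0]
width: 19.3
grasp_force: 30.1
```

```bash
python3 nose.py
```

```text
14.15 nose in mouth [26.  -0.6  0. ] yaw err -0.0 F mouth axes [-1.  -4.6 -3. ] 19.279527102192 M [-0.6   0.18 -0.32]
```

Call:
jog_arm(commands=[[-1,[-0.02,-0.004,-0.002],[0,0,0]],[-1,[-0.02,-0.003,0],[0,0,0]],[-1,[-0.02,0,0],[0,0,0]],[-1,[-0.02,0,0],[0,0,0]],[-1,[0,0,0],[0,0,0]]])

```text
t: 14.65
ee_pos: [533.9, -23.6, 37.6]
orientation: [-2.303, -2.136, 0.001]
ft_force: [-3.1, 0.5, -4.1]
width: 19.0
grasp_force: 30.1
```

```bash
python3 nose.py
```

```text
14.65 nose in mouth [34.2 -0.7  0.4] yaw err 0.02 F mouth axes [-0.3 -3.1 -4.1] 18.954170468155365 M [-0.44 -0.04 -0.29]
```

Call:
jog_arm(commands=[[-1,[-0.02,-0.003,0],[0,0,0]],[-1,[-0.02,-0.002,0],[0,0,0]],[-1,[-0.02,0,0],[0,0,0]],[-1,[-0.02,0,0],[0,0,0]],[-1,[-0.02,0,0],[0,0,0]]])

```text
t: 15.15
ee_pos: [533.0, -33.5, 37.7]
orientation: [-2.304, -2.136, 0.0]
ft_force: [-2.3, 3.5, -4.0]
width: 19.0
grasp_force: 30.1
```

```bash
python3 nose.py
```

```text
15.15 nose in mouth [44.1 -0.9  0.5] yaw err 0.02 F mouth axes [-3.4 -2.6 -4. ] 19.01232646613752 M [-0.54  0.54 -0.22]
```

Call:
jog_arm(commands=[[-1,[-0.02,-0.002,0],[0,0,0]],[-1,[-0.02,-0.001,0],[0,0,0]],[-1,[-0.02,0,0],[0,0,0]],[-1,[-0.02,0,0],[0,0,0]],[-1,[-0.02,0,0],[0,0,0]],[-1,[-0.02,0,0],[0,0,0]],[-1,[-0.02,0,0],[0,0,0]],[-1,[-0.02,0,0],[0,0,0]],[-1,[0,0,0],[0,0,0]]])

```text
t: 16.05
ee_pos: [531.6, -49.9, 37.7]
orientation: [2.303, 2.136, -0.001]
ft_force: [-1.8, -1.1, -4.1]
width: 19.5
grasp_force: 30.0
```

```bash
python3 nose.py; python3 ax.py|tail -6
```

```text
16.05 nose in mouth [60.5 -1.1  0.6] yaw err 0.03 F mouth axes [ 1.2 -1.7 -4.1] 19.459056854480306 M [-0.46 -0.16 -0.16]
42 423 top z -52.8 y [-9.4  9.1]
46 428 top z -52.9 y [-9.6  9. ]
50 436 top z -52.8 y [-9.7  8.9]
54 519 top z -57.5 y [-14.   13.2]
58 687 top z -57.7 y [-13.9  13.1]
62 493 top z -57.1 y [-13.3  12.5]
```

Call:
jog_arm(commands=[[0.2,[0,0,0],[0,0,0]],[0.2,[0,0,0],[0,0,0]],[0.2,[0,0,0],[0,0,0]],[0.2,[0,0,0],[0,0,0]],[0.2,[0,0,0],[0,0,0]],[0.2,[0,0,0],[0,0,0]],[0.2,[0,0,0],[0,0,0]]])

```text
t: 16.8
ee_pos: [531.7, -49.2, 37.7]
orientation: [2.304, 2.136, 0.0]
ft_force: [-0.2, 0.9, 0.4]
width: 52.8
grasp_force: 0.0
```

```bash
python3 nose.py; python3 ax.py
```

```text
16.8 nose in mouth [59.9 -1.   0.5] yaw err 0.03 F mouth axes [-0.8 -0.3  0.4] 52.813447079765496 M [0.08 0.03 0.06]
16.8 [531.71991747 -49.23685993  37.73559243] 85.67798895410114 [ 0.e+00  1.e-04 -1.e+00] 52.813447079765496 0.0 [-0.22515956  0.86636889  0.37336994]
10 177 top z -50.4 y [-9.4  9.6]
14 350 top z -50.4 y [-9.4  9.6]
18 360 top z -50.3 y [-9.4  9.4]
22 375 top z -50.2 y [-9.5  9.4]
26 377 top z -50.0 y [-9.4  9.6]
30 389 top z -50.0 y [-9.3  9.4]
34 400 top z -49.7 y [-9.6  9.7]
38 393 top z -49.8 y [-9.5  9.2]
42 407 top z -49.7 y [-9.   9.6]
46 422 top z -49.5 y [-9.2  9.8]
50 415 top z -49.4 y [-9.2  9.4]
54 519 top z -54.1 y [-13.4  13.6]
58 685 top z -53.8 y [-13.3  13.9]
62 299 top z -53.6 y [-12.8  12.7]
```

Call:
jog_arm(commands=[[0.2,[0.15,0,0],[0,0,0]],[0.2,[0.2,0,0.03],[0,0,0]],[0.2,[0.06,0,0],[0,-0.032,0]],[0.2,[0,0,0],[0,0,0]],[-1,[0,0,0],[0,0,0]],[-1,[0,0,0],[0,0,0]],[-1,[0,0,0],[0,0,0]],[-1,[0,0,0],[0,0,0]],[-1,[0,0,0],[0,0,0]],[-1,[0,0,0],[0,0,0]]])

```text
t: 17.85
ee_pos: [534.9, -8.7, 34.7]
orientation: [2.291, 2.124, -0.029]
ft_force: [1.4, -1.6, 0.2]
width: 19.5
grasp_force: 30.0
```

Call:
jog_arm(commands=[[-1,[0,0,0],[0,0,0]]])

```text
t: 17.95
ee_pos: [534.9, -8.7, 34.7]
orientation: [2.291, 2.124, -0.029]
ft_force: [0.3, -1.9, 0.2]
width: 19.0
grasp_force: 30.0
```

```bash
python3 nose.py; python3 ax.py
```

```text
17.95 nose in mouth [18.1 -1.  -0.3] yaw err 0.02 F mouth axes [1.9 0.4 0.2] 19.02939757976081 M [ 0.19 -0.34  0.01]
17.95 [534.89825126  -8.68837475  34.7437813 ] 85.66895265476691 [-2.530e-02  3.000e-04 -9.997e-01] 19.02939757976081 29.998928904533386 [ 0.2965295  -1.92936453  0.21107431]
10 30 top z -52.0 y [-14.8  14.4]
14 415 top z -57.3 y [-14.2  12.9]
18 1428 top z -57.0 y [-13.5  12.7]
```

Call:
jog_arm(commands=[[-1,[0,0,-0.016],[0,0.016,0]],[-1,[0,0,-0.016],[0,0.016,0]],[-1,[0,0,0],[0,0,0]]])

```text
t: 18.3
ee_pos: [534.7, -8.2, 38.0]
orientation: [-2.304, -2.135, -0.001]
ft_force: [1.0, 3.8, -2.7]
width: 19.3
grasp_force: 30.0
```

```bash
sed -i 's/\[-86,-.6,-42.8\]/[-127,-.6,-42.3]/' nose.py; python3 nose.py
```

```text
18.3 nose in mouth [59.8 -1.3  0.1] yaw err -0.02 F mouth axes [-3.9  0.7 -2.7] 19.279377885770803 M [0.2  0.62 0.05]
```

Call:
jog_arm(commands=[[-1,[-0.02,0,0],[0,0,0]],[-1,[-0.02,0,0],[0,0,0]],[-1,[-0.02,0,0],[0,0,0]],[-1,[-0.02,0,0],[0,0,0]],[-1,[-0.02,0,0],[0,0,0]]])

```text
t: 18.8
ee_pos: [533.8, -17.8, 37.8]
orientation: [-2.303, -2.135, -0.0]
ft_force: [1.2, 5.0, -2.3]
width: 19.1
grasp_force: 30.0
```

```bash
python3 nose.py
```

```text
18.8 nose in mouth [69.4 -1.3  0. ] yaw err 0.01 F mouth axes [-5.   0.8 -2.3] 19.123192156071593 M [0.18 0.98 0.03]
```

Call:
jog_arm(commands=[[-1,[-0.02,0,0],[0,0,0]],[-1,[-0.02,0,0],[0,0,0]],[-1,[-0.02,0,0],[0,0,0]],[-1,[-0.02,0,0],[0,0,0]],[-1,[-0.02,0,0],[0,0,0]],[-1,[-0.02,0,0],[0,0,0]],[-1,[-0.02,0,0],[0,0,0]],[-1,[-0.02,0,0],[0,0,0]]])

```text
t: 19.6
ee_pos: [532.6, -33.7, 37.8]
orientation: [-2.303, -2.135, -0.0]
ft_force: [1.5, 5.0, -2.3]
width: 19.2
grasp_force: 30.0
```

```bash
python3 nose.py
```

```text
19.6 nose in mouth [85.4 -1.3 -0. ] yaw err 0.02 F mouth axes [-5.1  1.1 -2.3] 19.244049932793544 M [0.18 0.99 0.08]
```

Call:
jog_arm(commands=[[-1,[-0.02,0,0],[0,0,0]],[-1,[-0.02,0,0],[0,0,0]],[-1,[-0.02,0,0],[0,0,0]],[-1,[-0.02,0,0],[0,0,0]],[-1,[-0.02,0,0],[0,0,0]],[-1,[-0.02,0,0],[0,0,0]],[-1,[-0.02,0,0],[0,0,0]]])

```text
t: 20.3
ee_pos: [531.5, -47.7, 37.8]
orientation: [-2.303, -2.135, -0.0]
ft_force: [0.9, 5.3, -2.4]
width: 19.3
grasp_force: 30.0
```

Call:
jog_arm(commands=[[-1,[-0.015,0,0],[0,0,0]],[-1,[-0.015,0,0],[0,0,0]],[-1,[-0.015,0,0],[0,0,0]]])

```text
t: 20.6
ee_pos: [531.2, -52.1, 37.8]
orientation: [-2.303, -2.135, -0.0]
ft_force: [1.3, 5.6, -2.3]
width: 19.2
grasp_force: 30.0
```

```bash
python3 nose.py
```

```text
20.6 nose in mouth [103.8  -1.3  -0. ] yaw err 0.02 F mouth axes [-5.7  0.9 -2.3] 19.162464469331677 M [0.2  1.04 0.12]
```

Call:
jog_arm(commands=[[-1,[-0.015,0,0],[0,0,0]],[-1,[-0.015,0,0],[0,0,0]],[-1,[-0.015,0,0],[0,0,0]],[-1,[-0.01,0,0],[0,0,0]],[-1,[0,0,0],[0,0,0]]])

```text
t: 21.1
ee_pos: [530.7, -57.6, 37.7]
orientation: [-2.303, -2.136, 0.0]
ft_force: [1.0, 4.2, -2.4]
width: 19.3
grasp_force: 30.0
```

```bash
python3 nose.py; python3 ax.py
```

```text
21.1 nose in mouth [ 1.093e+02 -1.400e+00 -1.000e-01] yaw err 0.04 F mouth axes [-4.2  0.7 -2.4] 19.25342276714697 M [0.17 0.81 0.22]
21.1 [530.66591345 -57.57076707  37.7193069 ] 85.68996591421966 [ 6.e-04 -7.e-04 -1.e+00] 19.25342276714697 30.048931539058685 [ 0.98558405  4.16927718 -2.37290268]
10 22 top z -52.2 y [-15.7  14.5]
14 402 top z -57.5 y [-14.6  12.9]
18 1471 top z -57.2 y [-13.9  12.7]
```

Call:
jog_arm(commands=[[0.2,[0,0,0],[0,0,0]],[0.2,[0,0,0],[0,0,0]],[0.2,[0,0,0],[0,0,0]],[0.2,[0,0,0],[0,0,0]],[0.2,[0,0,0],[0,0,0]],[0.2,[0,0,0],[0,0,0]],[0.2,[0.125,0,0],[0,0,0]],[0.2,[0.125,0,0],[0,0,0]],[0.2,[0,0,0],[0,0,0]],[0.2,[0,0,0],[0,0,0]]])

```text
t: 22.15
ee_pos: [532.9, -32.5, 37.9]
orientation: [2.302, 2.138, -0.0]
ft_force: [-0.4, -0.2, 0.2]
width: 52.4
grasp_force: 0.0
```

```bash
sed -i 's/L\[:,0\]>11/L[:,0]>-30/;s/range(10,100,4)/range(-30,30,3)/' ax.py; python3 nose.py; python3 ax.py
```

```text
22.15 nose in mouth [84.1 -0.9  0.2] yaw err 0.11 F mouth axes [ 0.2 -0.4  0.2] 52.443364057411955 M [ 0.1  -0.02 -0.02]
22.15 [532.89769397 -32.49953257  37.91244097] 85.76264000799978 [-1.e-04 -0.e+00 -1.e+00] 52.443364057411955 0.0 [-0.43807767 -0.1784825   0.19848264]
```

```bash
sed -i 's/mgrid\[40:260:1,240:330:1\]/mgrid[200:415:1,230:340:1]/;s/L\[:,2\]>-70/L[:,2]>-66/' ax.py; python3 ax.py
```

```text
22.2 [532.88069356 -32.84660021  37.89725925] 85.73177680987381 [-1.e-04 -0.e+00 -1.e+00] 52.97708619032093 0.0 [ 0.36838673 -1.39287366 -0.33369681]
-27 21 top z -47.5 y [-10.8   8.6]
-24 115 top z -52.2 y [-10.5   8.2]
-21 268 top z -52.3 y [-10.2   8. ]
-18 178 top z -52.8 y [-9.8  7.5]
-15 97 top z -57.0 y [-14.4  11.2]
-12 412 top z -57.1 y [-14.9  12.1]
-9 474 top z -57.2 y [-14.9  12.1]
-6 1566 top z -56.6 y [-14.2  11.6]
```

Call:
jog_arm(commands=[[0.2,[0,-0.004,0],[0,0,0]],[-1,[0,0,0],[0,0,0]],[-1,[0,0,0],[0,0,0]],[-1,[0,0,0],[0,0,0]],[-1,[0,0,0],[0,0,0]],[-1,[0,0,0],[0,0,0]],[-1,[0,0,0],[0,0,0]]])

```text
t: 22.95
ee_pos: [532.3, -33.3, 37.8]
orientation: [-2.304, -2.136, 0.0]
ft_force: [-0.6, -0.5, -0.5]
width: 29.2
grasp_force: 30.0
```

```bash
sed -i 's/\[-127,-.6,-42.3\]/[-152.5,-.6,-42.3]/' nose.py; python3 nose.py
```

```text
22.95 nose in mouth [110.5  -1.6   0.2] yaw err 0.02 F mouth axes [ 0.5 -0.6 -0.5] 29.226755423930033 M [ 0.04 -0.19 -0.05]
```

Call:
jog_arm(commands=[[-1,[-0.02,0,0],[0,0,0]],[-1,[-0.02,0,0],[0,0,0]],[-1,[-0.02,0,0],[0,0,0]],[-1,[-0.02,0,0],[0,0,0]]])

```text
t: 23.35
ee_pos: [531.8, -39.9, 37.8]
orientation: [-2.303, -2.135, -0.002]
ft_force: [-0.5, 8.9, -1.1]
width: 28.4
grasp_force: 30.1
```

```bash
python3 nose.py; python3 ax.py | tail -4
```

```text
23.35 nose in mouth [117.1  -1.7  -0.2] yaw err 0.01 F mouth axes [-8.8 -1.2 -1.1] 28.38178710128475 M [0.   1.46 0.12]
0 125 top z -63.4 y [-15.   13.7]
3 127 top z -63.6 y [-15.   13.7]
6 438 top z -65.5 y [-16.8  17.7]
9 1065 top z -65.2 y [-21.7  21.7]
```

Call:
jog_arm(commands=[[-1,[-0.02,0,0],[0,0,0]],[-1,[-0.02,0,0],[0,0,0]],[-1,[-0.02,0,0],[0,0,0]],[-1,[-0.02,0,0],[0,0,0]],[-1,[-0.02,0,0],[0,0,0]],[-1,[-0.02,0,0],[0,0,0]]])

```text
t: 24.0
ee_pos: [531.0, -51.9, 37.8]
orientation: [-2.303, -2.135, -0.002]
ft_force: [1.2, 9.7, -0.7]
width: 29.3
grasp_force: 30.0
```

```bash
python3 nose.py; python3 ax.py
```

```text
24.0 nose in mouth [129.1  -1.6  -0.2] yaw err -0.0 F mouth axes [-9.8  0.5 -0.7] 29.32032755609726 M [ 0.06  1.56 -0.  ]
24.0 [531.02241835 -51.85014449  37.81564157] 85.64718495078506 [ 1.8e-03 -1.0e-04 -1.0e+00] 29.32032755609726 30.04789888858795 [ 1.24105328  9.74097687 -0.65926026]
-30 19 top z -41.1 y [ 9.6 10.6]
-27 448 top z -47.5 y [-16.5  15.1]
-24 505 top z -51.2 y [-16.8  15.4]
-21 261 top z -52.5 y [-9.8  8.5]
-18 240 top z -52.5 y [-9.3  8. ]
-15 70 top z -56.9 y [-14.3  10.2]
-12 378 top z -61.2 y [-15.   13.7]
-9 547 top z -62.5 y [-14.9  13.7]
-6 1739 top z -57.3 y [-14.9  13.6]
-3 126 top z -64.3 y [-15.   13.7]
0 122 top z -63.2 y [-15.   13.7]
3 133 top z -65.4 y [-15.   13.7]
6 451 top z -65.4 y [-18.1  20.5]
9 1052 top z -65.4 y [-21.7  21.7]
```

Call:
jog_arm(commands=[[-1,[-0.015,0,0],[0,0,0]],[-1,[-0.015,0,0],[0,0,0]],[-1,[-0.015,0,0],[0,0,0]],[-1,[-0.015,0,0],[0,0,0]],[-1,[-0.015,0,0],[0,0,0]]])

```text
t: 24.55
ee_pos: [530.6, -59.4, 37.8]
orientation: [-2.303, -2.135, -0.002]
ft_force: [1.7, 8.3, -0.4]
width: 28.7
grasp_force: 30.0
```

Call:
jog_arm(commands=[[-1,[-0.01,0,0],[0,0,0]],[-1,[-0.01,0,0],[0,0,0]]])

```text
t: 24.75
ee_pos: [530.5, -61.4, 37.9]
orientation: [-2.303, -2.135, -0.002]
ft_force: [1.2, 8.5, -0.9]
width: 28.8
grasp_force: 30.0
```

Call:
jog_arm(commands=[[-1,[-0.007,0,0],[0,0,0]]])

```text
t: 24.85
ee_pos: [530.4, -62.1, 37.8]
orientation: [-2.303, -2.135, -0.002]
ft_force: [1.1, 9.9, -1.6]
width: 29.1
grasp_force: 30.0
```

Call:
jog_arm(commands=[[-1,[-0.005,0,0],[0,0,0]]])

```text
t: 24.95
ee_pos: [530.3, -62.6, 37.8]
orientation: [-2.303, -2.135, -0.002]
ft_force: [1.1, 8.3, -1.0]
width: 28.9
grasp_force: 30.0
```

Call:
jog_arm(commands=[[-1,[-0.005,0,0],[0,0,0]]])

```text
t: 25.05
ee_pos: [530.3, -63.0, 37.9]
orientation: [-2.303, -2.135, -0.002]
ft_force: [1.3, 12.7, -1.2]
width: 29.0
grasp_force: 33.9
```

Call:
jog_arm(commands=[[-1,[-0.004,0,0],[0,0,0]]])

```text
t: 25.15
ee_pos: [530.3, -63.0, 37.9]
orientation: [-2.303, -2.134, -0.003]
ft_force: [1.7, 13.9, -1.4]
width: 28.9
grasp_force: 35.1
```

```bash
python3 nose.py; python3 ax.py|head -9
```

```text
25.15 nose in mouth [140.3  -1.4  -0.2] yaw err -0.01 F mouth axes [-14.    0.6  -1.4] 28.904569202873635 M [0.18 2.14 0.11]
25.15 [530.31975489 -62.99067787  37.85404439] 85.63906648671576 [ 2.3e-03  1.0e-04 -1.0e+00] 28.904569202873635 35.08669400248664 [ 1.70154569 13.93168996 -1.36111103]
-15 1021 top z -63.7 y [-14.7  13.4]
-12 681 top z -64.0 y [-15.   13.7]
-9 533 top z -61.3 y [-15.   13.7]
-6 1740 top z -57.0 y [-14.9  13.6]
-3 124 top z -64.0 y [-15.   13.7]
0 130 top z -63.4 y [-15.   13.7]
3 131 top z -62.2 y [-15.   13.7]
6 452 top z -65.6 y [-17.9  17.4]
```

Call:
jog_arm(commands=[[-1,[-0.004,0,0],[0,0,0]],[-1,[0,0,0],[0,0,0]]])

```text
t: 25.4
ee_pos: [530.3, -63.0, 37.9]
orientation: [-2.303, -2.134, -0.003]
ft_force: [1.5, 14.5, -1.1]
width: 28.8
grasp_force: 35.4
```

Call:
jog_arm(commands=[[-1,[0.005,0,0],[0,0,0]],[0.4,[0,0,0],[0,0,0]],[0.4,[0,0,0],[0,0,0]],[0.4,[0,0,0],[0,0,0]],[0.4,[0,0,0],[0,0,0]],[0.4,[0,0,0],[0,0,0]],[0.4,[0,0,0],[0,0,0]],[0.4,[0.2,0,0],[0,0,0]],[0.4,[0.3,0,0],[0,0,0]],[0.4,[0.3,0,-0.3],[0,0,0]]])

```text
t: 26.4
ee_pos: [533.6, 15.7, 65.5]
orientation: [-2.302, -2.132, 0.007]
ft_force: [-0.4, -0.4, -0.4]
width: 61.4
grasp_force: 0.0
```

Call:
jog_arm(commands=[[0.4,[0.3,0,-0.4],[0,0,0]],[0.4,[0,0,-0.4],[0,-0.19,0]],[0.4,[0,0,-0.3],[0,-0.19,0]],[0.4,[0,0,0],[0,-0.19,0]],[0.4,[0,0,0],[0,-0.19,0]],[0.4,[0,0,0],[0,0,0]],[0.4,[0,0,0],[0,0,0]]])

```text
t: 27.1
ee_pos: [538.4, 50.2, 176.7]
orientation: [1.959, 1.821, -0.602]
ft_force: [-0.0, -1.4, 0.6]
width: 61.2
grasp_force: 0.0
```

Run:
```python
from h import *
o=get_obs();print(o['t'],o['ee_pos'],o['ft_force'].round(1))
g,T=cam('wrist');im=g['image']
a=np.radians(-94.35);A=np.array([[np.cos(a),np.sin(a),0],[-np.sin(a),np.cos(a),0],[0,0,1]]);M=np.array([530.2,-75.3,80])
u,v=proj(g,T,M)[0];print(u,v)
vv,uu=np.mgrid[int(v)-45:int(v)+45,int(u)-60:int(u)+90]
P=(pts(g,T,np.c_[uu.ravel(),vv.ravel()])-M)@A.T
r=np.hypot(P[:,1],P[:,2]);h=P[(r<11)&(P[:,0]<-2)];f=P[(abs(P[:,2])<15)&(P[:,1]>25)&(P[:,1]<90)]
print('head back',h.mean(0).round(2),len(h),'slopes',np.linalg.lstsq(np.c_[h[:,1:],np.ones(len(h))],h[:,0],rcond=None)[0].round(3))
print('face',np.median(f[:,0]),len(f),np.linalg.lstsq(np.c_[f[:,1:],np.ones(len(f))],f[:,0],rcond=None)[0].round(3))
u0,v0=int(u-90),int(v-67);cv2.imwrite('pics/fin.png',cv2.resize(im[v0:v0+135,u0:u0+180],None,fx=4.4,fy=4.4,interpolation=cv2.INTER_CUBIC))
```

```text
27.1 [538.44215691  50.22574289 176.7274755 ] [-0.  -1.4  0.6]
283.9914707278328 235.6164662643481
head back [-8.74 -0.    0.22] 284 slopes [-1.400e-02 -4.000e-03 -8.735e+00]
face 0.17208543815024027 1529 [-8.000e-03 -7.910e-01  9.411e+00]
```

View pics/fin.png

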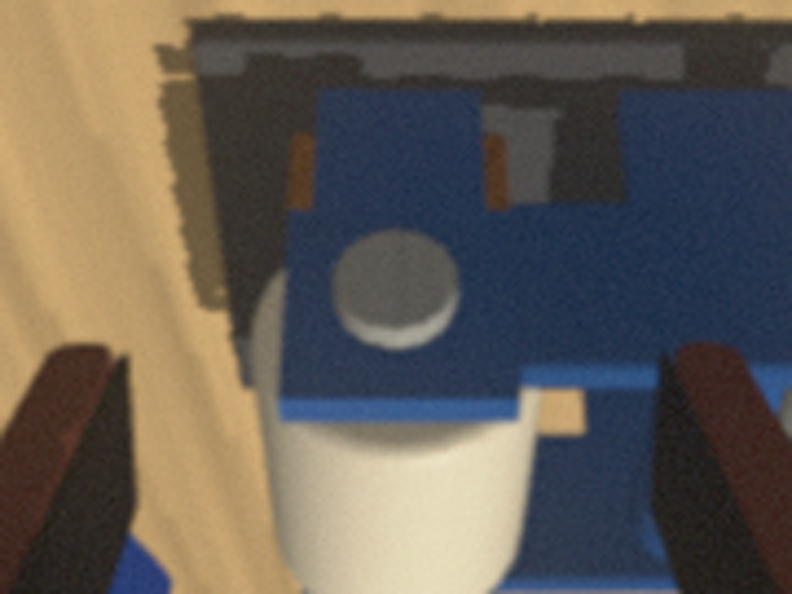

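The head (396,285) sits against the cheek with no visible gap. I'll measure the gap more robustly.

Run:
```python
from h import *
a=np.radians(-94.35);A=np.array([[np.cos(a),np.sin(a),0],[-np.sin(a),np.cos(a),0],[0,0,1]]);M=np.array([530.2,-75.3,80])
for _ in range(2):
    g,T=cam('wrist');u,v=proj(g,T,M)[0]
    vv,uu=np.mgrid[int(v)-40:int(v)+60,int(u)-60:int(u)+70]
    P=(pts(g,T,np.c_[uu.ravel(),vv.ravel()])-M)@A.T
    r=np.hypot(P[:,1],P[:,2]);h=P[(r<11)&(P[:,0]<-5)];f=P[(abs(P[:,0])<3)&(r>19)&(P[:,2]<25)&(P[:,2]>-20)&(P[:,1]>-26)]
    L=lambda q:np.linalg.lstsq(np.c_[q[:,1:],np.ones(len(q))],q[:,0],rcond=None)[0].round(3)
    print(len(h),L(h),len(f),L(f),np.median(f[:,0]))
    k=h[:,0].min();hd=P[(P[:,0]<-4)&(r<20)];print('head y,z extents',np.percentile(hd[:,1:],[1,99],axis=0).round(1).tolist())
```

```text
285 [-1.900e-02  1.000e-03 -8.685e+00] 2237 [0.003 0.009 0.069] 0.12408396110366574
head y,z extents [[-15.5, -13.5], [12.5, 14.8]]
280 [-5.000e-03  1.100e-02 -8.695e+00] 2250 [0.002 0.007 0.084] 0.11773176120536025
head y,z extents [[-15.4, -13.8], [12.6, 14.8]]
```

The estimated gap is 0.7 mm ±0.5, which is within tolerance. A gentle nudge with shut fingers on the head will confirm it is seated.

Call:
jog_arm(commands=[[-1,[0,0,0],[0,0.19,0]],[-1,[0,0,0],[0,0.19,0]],[-1,[0,0,0],[0,0.19,0]],[-1,[0,0,0],[0,0.19,0]],[-1,[0,0,0.4],[0,0,0]],[-1,[0,0,0.4],[0,0,0]],[-1,[0,0,0.4],[0,0,0]],[-1,[0,0,0.1],[0,0,0]],[-1,[0,0,0],[0,0,0]],[-1,[0,0,0],[0,0,0]]])

```text
t: 28.25
ee_pos: [540.0, 49.2, 49.2]
orientation: [2.304, 2.134, 0.003]
ft_force: [0.5, 0.0, 0.5]
width: 0.4
grasp_force: 0.0
```

Run:
```python
from h import *
o=get_obs();print(o['t'],o['width'],rot(o['orientation'])[2].round(3));plan([531.4,-51,40])
```

```text
28.25 0.4282428009181376 [ 0.001  0.002 -1.   ]
shift [-1.0054 -0.0096  0.0914]
```

Call:
jog_arm(commands=[[-1,[-0.2,-0.01,0.09],[0,0,0]],[-1,[-0.3,0,0],[0,0,0]],[-1,[-0.3,0,0],[0,0,0]],[-1,[-0.15,0,0],[0,0,0]],[-1,[-0.04,0,0],[0,0,0]],[-1,[0,0,0],[0,0,0]]])

```text
t: 28.85
ee_pos: [531.1, -49.3, 39.6]
orientation: [2.304, 2.134, 0.002]
ft_force: [1.1, 0.2, -0.2]
width: 0.5
grasp_force: 0.0
```

Call:
jog_arm(commands=[[-1,[-0.02,0,0],[0,0,0]],[-1,[-0.01,0,0],[0,0,0]]])

```text
t: 29.05
ee_pos: [530.2, -51.4, 38.7]
orientation: [2.302, 2.137, 0.0]
ft_force: [0.9, -0.4, -1.4]
width: 0.3
grasp_force: 0.0
```

Call:
jog_arm(commands=[[-1,[-0.01,0,0],[0,0,0]]])

```text
t: 29.15
ee_pos: [530.0, -52.5, 38.5]
orientation: [-2.302, -2.137, 0.0]
ft_force: [-0.2, 0.9, 0.6]
width: 0.5
grasp_force: 0.0
```

Call:
jog_arm(commands=[[-1,[-0.007,0,0],[0,0,0]]])

```text
t: 29.25
ee_pos: [529.9, -53.4, 38.5]
orientation: [-2.303, -2.137, 0.0]
ft_force: [0.6, -0.6, -0.8]
width: 0.0
grasp_force: 0.0
```

Call:
jog_arm(commands=[[-1,[-0.01,0,0],[0,0,0]]])

```text
t: 29.35
ee_pos: [529.8, -54.3, 38.5]
orientation: [-2.303, -2.136, -0.0]
ft_force: [1.1, 7.8, -0.0]
width: 0.8
grasp_force: 3.9
```

Call:
jog_arm(commands=[[-1,[-0.01,0,0],[0,0,0]]])

```text
t: 29.45
ee_pos: [529.8, -54.7, 38.5]
orientation: [-2.303, -2.135, -0.002]
ft_force: [0.2, 9.0, -0.3]
width: 0.8
grasp_force: 4.5
```

Call:
jog_arm(commands=[[-1,[-0.007,0,0],[0,0,0]]])

```text
t: 29.55
ee_pos: [529.8, -55.0, 38.5]
orientation: [-2.303, -2.134, -0.002]
ft_force: [2.0, 13.5, -0.4]
width: 0.2
grasp_force: 7.0
```

Call:
jog_arm(commands=[[-1,[-0.006,0,0],[0,0,0]]])

```text
t: 29.65
ee_pos: [529.8, -55.0, 38.5]
orientation: [-2.303, -2.133, -0.003]
ft_force: [2.3, 17.6, 0.6]
width: 0.6
grasp_force: 8.7
```

Call:
jog_arm(commands=[[-1,[-0.005,0,0],[0,0,0]]])

```text
t: 29.75
ee_pos: [529.8, -55.0, 38.5]
orientation: [-2.303, -2.133, -0.004]
ft_force: [2.2, 20.6, 0.2]
width: 0.4
grasp_force: 9.9
```

Call:
jog_arm(commands=[[-1,[0.05,0,0],[0,0,0]],[-1,[0.2,0,0],[0,0,0]],[-1,[0.3,0,0],[0,0,0]],[-1,[0.3,0,-0.3],[0,0,0]],[-1,[0.2,0,-0.4],[0,0,0]],[-1,[0,0,-0.4],[0,-0.19,0]],[-1,[0,0,-0.3],[0,-0.19,0]],[-1,[0,0,0],[0,-0.19,0]],[-1,[0,0,0],[0,-0.19,0]],[-1,[0,0,0],[0,0,0]]])

```text
t: 30.75
ee_pos: [537.5, 54.1, 176.4]
orientation: [1.952, 1.82, -0.607]
ft_force: [-0.1, 0.3, -0.9]
width: 0.2
grasp_force: 0.0
```

Call:
jog_arm(commands=[[-1,[0,0,0],[0,0,0]],[-1,[0,0,0],[0,0,0]]])

```text
t: 30.95
ee_pos: [537.8, 50.8, 178.3]
orientation: [1.962, 1.817, -0.601]
ft_force: [-0.3, 0.2, -0.2]
width: -0.0
grasp_force: 0.0
```

Run:
```python
from h import *
a=np.radians(-94.35);A=np.array([[np.cos(a),np.sin(a),0],[-np.sin(a),np.cos(a),0],[0,0,1]]);M=np.array([530.2,-75.3,80])
print(get_obs()['ft_force'].round(1),get_obs()['ee_pos'])
g,T=cam('wrist');u,v=proj(g,T,M)[0]
vv,uu=np.mgrid[int(v)-40:int(v)+60,int(u)-60:int(u)+70]
P=(pts(g,T,np.c_[uu.ravel(),vv.ravel()])-M)@A.T
r=np.hypot(P[:,1],P[:,2]);h=P[(r<11)&(P[:,0]<-5)];f=P[(abs(P[:,0])<3)&(r>19)&(P[:,2]<25)&(P[:,2]>-20)&(P[:,1]>-26)]
L=lambda q:np.linalg.lstsq(np.c_[q[:,1:],np.ones(len(q))],q[:,0],rcond=None)[0].round(3)
print(len(h),L(h),len(f),L(f))
g,T=cam('top')
for p in[(202,157),(275,140),(433,283)]: print(p,pts(g,T,[p])[0].round(0))
```

```text
[-0.3  0.2 -0.2] [537.78311801  50.8272689  178.34867721]
282 [-1.800e-02  7.000e-03 -8.076e+00] 2058 [0.003 0.012 0.052]
(202, 157) [699. 290.  84.]
(275, 140) [743.  92. 100.]
(433, 283) [ 352. -354.   50.]
```

The head thickness plus gap is now 8.1 mm, so it is seated flat, and the bystanders haven't moved. Handing in.

```bash
python3 -c "
from workcell import close_job
print(close_job())"
```

```text
the job is handed in; nothing more can be done
None
```

The axle is home: its head sits within about 0.1 mm of the cheek plate by the wrist camera, pressed with at most about 21 N and let go. The tin and carton read the same positions as at the start, the arm kept clear of the spare roller, and the job is handed in; no verdict was returned.

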